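Mount the four-hole shim disc on the indexing turntable and cap it

TASK

Take the nickel-plated four-hole shim disc off the grey resin fixture, slip it over the turntable's centre post, turn it gently on the stud tips until all four holes find the studs, and let it slide down fully home. Then put the black delrin cap over the post, mouth down, so that it sits right down on the disc. Do not lean on or wrench the turntable: it is already indexed, so its crank must not be turned, and leave everything else on the counter where it is.

Things in the scene. Friction and masses are not known exactly. Their poses are not given: they have to be found in the camera images.
- disc: Shim disc to mount, nickel-plated steel, 10 mm thick, 72 mm diameter, 0.2 to 0.35 kg. Two opposite rim flats, 62 mm apart, 37 mm long, face its own +y and -y: grip it there from above. 18 mm bore; four 10 mm holes on a 46 mm circle at 45, 135, 225, 315 degrees from its x axis. Origin: centre of the underside, z up. Starts on the fixture at any yaw, underside 40 mm above the counter.
- fixture: Grey resin fixture, fixed, carrying the disc: foot 80 x 80 x 8 mm, round post of 50 mm diameter up to 40 mm (the disc's flats overhang it by 6 mm), 13.6 mm pin on top reaching 6 mm up into the disc's bore. Origin: centre of its underside.
- seat (a point): Middle of the plane the disc must lie on, 88 mm above the counter: four small rest pads on top of the aluminium stud ring (56 mm diameter), on the turning axis. Past it rise a 16 mm post and four studs (see tips), one between each two pads. Fully home, the disc's underside is at this height. Axes: those of the turntable base.
- tips (a point): On the axis, height of the stud tips, 13 mm above the seat. Four 7 mm studs on a 46 mm circle, 90 degrees apart, top 1.5 mm tapered to 4 mm. Their angle is anything and in NO reading: feel or see it. A disc on the post, not lined up, rests here; if the fingers let it loose (opened 2 to 4 mm, they still turn it by its flats) it slides down by its own weight within 3 degrees of lined up.
- post_top (a point): Top of the 16 mm centre post, on the axis 28 mm above the seat; its last 4 mm taper to 9 mm. The disc's bore and the cap's have 1 mm clearance all round on it, the disc's holes 1.5 mm on the studs. A disc twisted while it drops can tilt and catch part-way: stop, ease the twist off or turn back 2 or 3 degrees, and it slides on down; do not force it (45 N at most).
- turntable: Indexing turntable, fixed: dark cast base 130 x 130 x 50 mm, worm housing on its +y side (to 82 mm from the axis), crank at that housing's +x end (to 136 mm along x, 110 mm along y), steel platter of 120 mm diameter, top at 66 mm, with the stud ring on it. Friction holds the platter, but a twist of about 0.8 N m forces it round. Origin: centre of the underside, on the turning axis.
- crank (a joint): Angle of the hand crank, rad, 0 at the start; 12 turns for one of the platter, so it shows when the platter is being forced round. It must stay within 0.3 rad of 0. It does not tell where the studs are.
- cap: Black delrin cap, 32 mm diameter, 30 mm tall, 30 g, standing on the counter mouth down: closed top, blind bore 18 mm wide and 20 mm deep. Origin: centre of its mouth (underside), z towards the closed top. In place its mouth rests on the disc, 10 mm above the seat; the studs, 3 mm proud of the disc, are 3.5 mm clear of it.
- disc_b: Other shim disc (three holes, 6 mm thick, 72 mm diameter), lying on the counter; leave alone. Origin: centre of its underside.
- disc_c: Other shim disc (six holes, 14 mm thick, 72 mm diameter), lying on the counter; leave alone. Origin: centre of its underside.
- disc_d: Other shim disc (two holes, 10 mm thick, 72 mm diameter), lying on the counter; leave alone. Origin: centre of its underside.
- thumb_screw: Brass thumb screw standing on its 24 mm head, 30 mm tall; leave alone. Origin: centre of its underside.
- jar: Small closed jar, 56 mm diameter, 70 mm tall; leave alone. Origin: centre of its underside.
- ref_plug: Steel reference plug, upright, 24 mm diameter, 45 mm tall; leave alone. Origin: centre of its underside.
Things that resemble listed ones, but are neither listed nor needed, are in the scene too. What is shaped like the disc but red is not meant.

How it is judged:
On the way, in this order (a step that is already met when the one before it is completed fails the run):
1. the disc is fully home over the studs (z of disc in the frame of seat below 0.002 m and horizontal distance between disc and seat below 0.003 m and angle between disc's own z axis and vertical below 0.06 rad), for 0.2 s.
2. the cap is down over the post on the disc (z of cap in the frame of seat below 0.0125 m and horizontal distance between cap and seat below 0.003 m and angle between cap's own z axis and vertical below 0.08 rad), for 0.2 s.
At the end, for the whole second after the job is handed in: Disc released and at rest on the stud ring, studs through its holes (underside within 2 mm of the seat, 3 mm of the axis, tilt under 0.06 rad); cap released, mouth down over the post on the disc (mouth at most 12.5 mm above the seat, 3 mm of the axis, tilt under 0.08 rad) (all of step 1 and all of step 2 and linear speed of each of disc, cap below 0.02 m/s); the robot touches nothing.
It fails at once if the disc is pressed or struck against the turntable with more than 45 N (contact force between disc and turntable above 45 N).
It fails at once if the cap is pressed on the disc with more than 30 N (contact force between cap and disc above 30 N).
It fails at once if the cap is pressed on the turntable's post or studs with more than 30 N (contact force between cap and turntable above 30 N).
It fails at once if the indexed turntable is forced round: its crank turned by more than 0.3 rad (value of joint crank above 0.3 rad or value of joint crank below -0.3 rad).
It fails at once if another thing on the counter is moved by more than 15 mm (distance of any of disc_b, disc_c, disc_d, thumb_screw, jar, ref_plug from where it was at the start of the episode above 0.015 m).
It also fails if it takes over 64 s, if anything falls off the work surface, if the arm or the gripper's body presses on something with over 40 N, if the wrist force passes 120 N, or if a joint passes its speed limit or range.

ROBOT

A 7-joint arm with a two-finger parallel gripper is mounted at the origin on the work surface. World frame = base frame: x ahead of the robot, y to its left, z up, the work surface at z = 0. Lengths are in m, angles in rad, forces in N, time in s.
With the tool pointing down it reaches from about 0.4 to 0.85 m from the base axis. Payload 10.4 kg.
Tool frame: the origin (TCP) lies on the front face of the gripper's body, between the roots of the fingers; the fingertips stand 70 mm ahead of it and the grasp point (between the pads) lies 51 mm ahead of it; z points along the fingers, y is the line along which they close (so a half turn about z gives the same grasp; the last joint's range is limited). The gripper opens to 87 mm and grips with 3 to 60 N. Pads are 19 mm wide; open, the fingers measure 117 mm over their backs; the gripper's body (75 mm by 190 mm) begins 51 mm behind the grasp point.
Start: joints at [-1.362, 0.332, -0.065, 1.46, 0.022, 1.35, -0.088], TCP at [0.144, 0.608, 0.292] pointing down, gripper open.
Joint ranges: [-2.6, 2.6], [-0.5, 2.12], [-1.47, 1.34], [0.16, 2.42], [-1.27, 4.41], [0.06, 2.06], [-2.6, 2.6]. Speed limits (rad/s): [2.22, 2.22, 2.79, 2.79, 3.14, 3.14, 3.14].

INTERFACE

Orientations are given as a unit quaternion [w, x, y, z].
In Python, from station import robot, imaging, workorder gives the robot as it stands. The module is installed in compiled form; this text tells all that it offers.
- The arm moves only by the shell command python3 -m jog 'ROWS'. ROWS is text: rows parted by semicolons, each of 7 numbers parted by spaces: the shift along the tool's x, y, z each as a share of 0.03 m, from -1 to 1, then the turn, a rotation vector about the tool's x, y, z each as a share of 8 degrees, from -1 to 1, then the gripper's target within -1 to 1 (fully open at 1, half-way at 0, shut at -1). A call has 1 to 10 rows; each row shifts and turns the commanded pose from where the row before left it, along the tool's axes as they then stand; what a row does not reach is not made up. A row lasts 1/10 s, in which the tool goes at most 50 mm and 8.59 degrees, less where a joint would pass 70% of its speed; a pose out of reach is approached as far as the arm can. A call with a number of a shift or a turn outside -1 to 1 is refused whole. A call with a gripper value outside its range is refused whole. The fingers move at their own pace and stop on an object; the grip force is fixed at half the most. Time passes only in rows, so rows that do not move let the fingers close. It gives the time, the measured TCP pose, the force, the opening and the grip force at its end, in the units of the state.
- robot.get_state(): the state, without advancing time (a new reading comes with each control period).
- imaging.capture(name): name is "side" or "top"; returns the picture (400x640x3 uint8, blue, green, red); there is no depth.
- imaging.camera_info(name): a dict with "fx", "fy", "cx", "cy" (pixels), "extrinsics" (4x4, takes a point from camera to world coordinates). Camera axes: x right, y down, z forward; pixel columns grow to the right and rows downward; lengths in m; the calibration is good to about 2 mm. A picture is of the moment at which its call begins. camera_info takes no time and is no camera call.
- workorder.finish_job(): hands the job in; it is judged then, once.
The state is a dict: "t": time; "q": joint angles; "qd": joint speeds; "joint_torque": joint torques, N m; "eef_pos": TCP position; "eef_rot": TCP orientation; "wrist_force": force on the tool from outside, world axes, zero at the start; "moment": the same for the moment, N m; "gripper_width": finger opening in m; "finger_force": force on a finger pad.
Only numpy, scipy, OpenCV 4.12 (cv2) and the standard library are available. Lean on these libraries where they do the work, as an engineer would, in place of code of your own. Each camera call takes 0.05 s, during which the arm holds its last target. There are 200 camera calls.

## Working session

There is one attempt and no reset: what is moved stays moved. The work goes in short steps, Python scripts to look and compute and a shell command to move; the robot and the scene stay as the last step left them, time stands still between calls to the robot, and variables do not carry over. Pictures are saved under pics/ and viewed, at most 10 in all, crops included, and the job is handed in when it is done.

```bash
mkdir -p pics; python3 - <<'E'
from station import robot, imaging
import cv2, numpy as np
s=robot.get_state()
print({k:np.round(v,3).tolist() for k,v in s.items()})
for n in("top","side"):
    im=imaging.capture(n); cv2.imwrite(f"pics/{n}0.png",im)
    i=imaging.camera_info(n); print(n,i["fx"],i["fy"],i["cx"],i["cy"]); print(np.round(i["extrinsics"],4).tolist())
E
```

```text
{'t': 0.0, 'q': [-1.362, 0.333, -0.065, 1.461, 0.022, 1.35, -0.088], 'qd': [0.0, 0.001, 0.0, -0.001, 0.001, -0.0, 0.0], 'joint_torque': [0.0, -62.327, 0.025, -38.989, -0.061, 0.04, 0.0], 'eef_pos': [0.144, 0.608, 0.291], 'eef_rot': [-0.0, 0.116, 0.993, -0.001], 'wrist_force': [-0.121, 0.234, 0.105], 'moment': [0.007, -0.02, 0.029], 'finger_force': 0.0, 'gripper_width': 0.087}
top 412.5650321185368 412.5650321185368 312.4012654688862 202.73840713775357
[[-0.0053, -0.9956, 0.0941, 0.4587], [-0.9999, 0.0061, 0.0084, -0.0143], [-0.009, -0.094, -0.9955, 1.0995], [0.0, 0.0, 0.0, 1.0]]
side 393.5484004934045 393.5484004934045 316.21503004815196 207.83196908285214
[[0.9861, -0.0846, 0.1428, 0.4178], [-0.1659, -0.4921, 0.8546, -0.9567], [-0.0021, -0.8664, -0.4993, 0.655], [0.0, 0.0, 0.0, 1.0]]
```

View pics/top0.png

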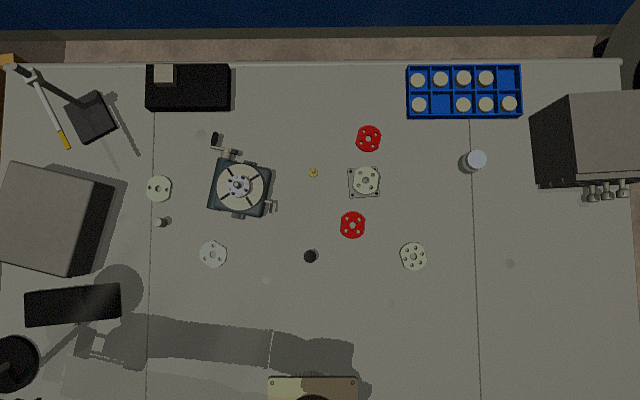

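View pics/side0.png

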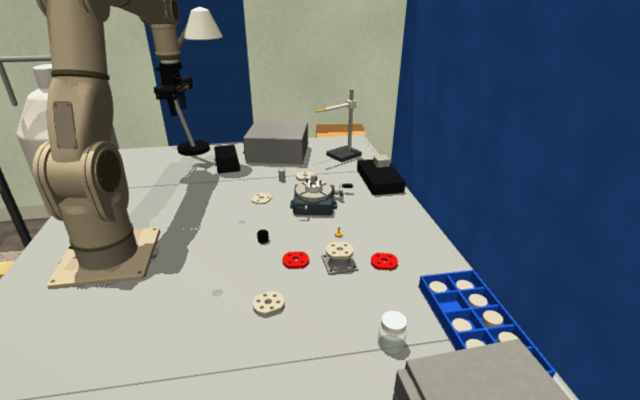

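The top view shows these candidates for the disc:
- Nickel disc on the fixture at (365,181)
- Red discs at (368,138) and (352,225)
- Two-hole disc at (159,188)
- Three-hole disc at (213,254)
- Six-hole disc at (413,256)

I choose (365,181), since it is the only nickel one on the fixture. The turntable is at (240,187). The cap is the black one at (310,256), and the screw is at (313,172). I'll check the choice in a close crop.

```bash
cat > h.py <<'E'
import numpy as np, cv2
from station import robot, imaging
def ray(n,uv):
    i=imaging.camera_info(n); E=np.array(i["extrinsics"])
    d=E[:3,:3]@np.array([(uv[0]-i["cx"])/i["fx"],(uv[1]-i["cy"])/i["fy"],1]); return E[:3,3],d
def onz(n,uv,z):
    o,d=ray(n,uv); return (o+d*(z-o[2])/d[2])[:2]
def proj(n,p):
    i=imaging.camera_info(n); E=np.array(i["extrinsics"]); c=E[:3,:3].T@(np.array(p)-E[:3,3])
    return np.array([i["fx"]*c[0]/c[2]+i["cx"],i["fy"]*c[1]/c[2]+i["cy"]])
def avg(n,k=6): return np.mean([imaging.capture(n).astype(float) for _ in range(k)],0).clip(0,255).astype(np.uint8)
E
python3 - <<'E'
from h import *
t=avg("top"); s=avg("side"); cv2.imwrite("pics/t_avg.png",t); cv2.imwrite("pics/s_avg.png",s)
c=lambda im,x,y,w,h,k: cv2.resize(im[y:y+h,x:x+w],(w*k,h*k),interpolation=cv2.INTER_CUBIC)
a=c(t,340,155,50,50,8); b=c(t,200,127,80,100,5)
cc=c(s,285,170,80,50,5); d=c(s,310,232,60,50,5)
W=np.zeros((600,800,3),np.uint8); W[:300,:300]=c(t,340,156,50,50,6);W[:350,310:710]=c(t,200,147,80,70,5)
W[350:600,:400]=cc; W[350:600,410:710]=d
cv2.imwrite("pics/crop1.png",W)
E
```

```text
(no output)
```

View pics/crop1.png

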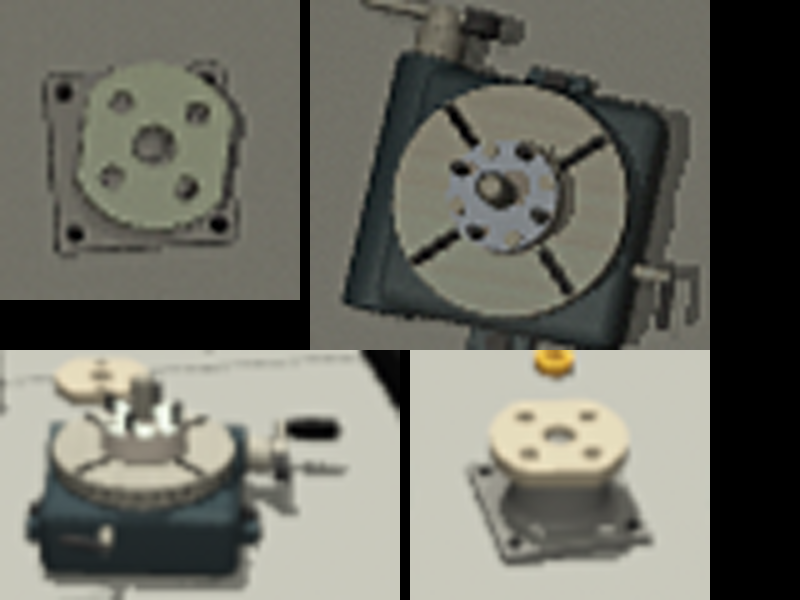

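The crop confirms the choice: a pale nickel disc with four holes on the grey fixture, its flats facing image left and right (world ±y). On the turntable I see the post and, on the ring, four dark and four light spots. Next I'll measure them.

```bash
cat > m1.py <<'E'
from h import *
K=8
def up(im,x,y,w,h): return cv2.resize(im[y:y+h,x:x+w],None,fx=K,fy=K,interpolation=cv2.INTER_CUBIC)
def topx(c,x,y): return (np.array(c)+.5)/K-.5+np.array([x,y])
def blobs(mask,x,y,amin,amax):
    r=[]
    n,l,st,ce=cv2.connectedComponentsWithStats(mask.astype(np.uint8))
    for j in range(1,n):
        a=st[j,4]/K**2
        if amin<a<amax: r.append((topx(ce[j],x,y),round(a,1),st[j,2:4]/K))
    return r
t=cv2.imread("pics/t_avg.png"); s=cv2.imread("pics/s_avg.png")
# disc holes top/side
for n,im,x,y,w,h in(("top",t,345,161,40,40),("side",s,322,238,36,24)):
    g=up(cv2.cvtColor(im,cv2.COLOR_BGR2GRAY),x,y,w,h).astype(int)
    bg=cv2.medianBlur(g.astype(np.uint8),K*11+1 if n=="top" else K*9+1).astype(int)
    d=g<bg-12
    for b in blobs(d,x,y,2,60): print(n,np.round(b[0],2),b[1],b[2],"z.05:",np.round(onz(n,b[0],.05),4))
# turntable ring region: gray levels at polar samples
for n,im,x,y,w,h in(("top",t,222,170,36,36),):
    hsv=up(im,x,y,w,h); g=cv2.cvtColor(hsv,cv2.COLOR_BGR2GRAY).astype(int)
    for b in blobs(g<60,x,y,1.0,40): print("dark",np.round(b[0],2),b[1],b[2],"z.088/.101:",np.round(onz(n,b[0],.088),4),np.round(onz(n,b[0],.101),4))
    blue=hsv[...,0].astype(int)-hsv[...,2]>8
    m=blobs(blue,x,y,20,900)
    for b in m: print("ring",np.round(b[0],2),b[1],b[2],np.round(onz(n,b[0],.088),4))
E
python3 m1.py
```

```text
top [349.53 173.95] 50.6 [12.25  21.375] z.05: [ 0.6316 -0.1013]
top [359.86 172.55] 15.5 [5.    4.375] z.05: [ 0.6351 -0.1279]
top [372.39 174.46] 16.7 [4.375 4.375] z.05: [ 0.6299 -0.1599]
top [352.91 176.36] 3.0 [1.375 2.75 ] z.05: [ 0.6253 -0.1099]
top [365.24 179.73] 46.1 [8.    7.625] z.05: [ 0.6164 -0.1413]
top [358.21 184.99] 16.3 [4.875 5.   ] z.05: [ 0.6029 -0.1231]
top [370.62 186.99] 17.4 [4.625 5.25 ] z.05: [ 0.5975 -0.1548]
side [332.54 245.04] 11.2 [4.75  3.125] z.05: [ 0.6006 -0.1229]
side [345.1  244.85] 9.8 [4.125 2.75 ] z.05: [ 0.6336 -0.1277]
side [339.41 248.35] 26.0 [7.5   4.375] z.05: [ 0.6153 -0.1405]
side [327.79 256.15] 39.2 [ 9.5   11.375] z.05: [ 0.579  -0.1684]
side [346.   251.92] 10.8 [4.375 3.125] z.05: [ 0.6287 -0.1586]
side [333.33 252.11] 10.9 [4.375 3.125] z.05: [ 0.5963 -0.1539]
side [350.66 257.19] 37.5 [ 8.    10.625] z.05: [ 0.6351 -0.1824]
side [322.01 257.35] 2.7 [1.125 2.625] z.05: [ 0.5636 -0.1709]
side [323.16 260.42] 3.0 [1.625 2.625] z.05: [ 0.5642 -0.1838]
dark [222.11 170.16] 1.8 [1.5   1.625] z.088/.101: [0.637  0.2183] [0.6347 0.2153
[... 352 characters left out ...]
.37] 7.2 [3.75 2.75] z.088/.101: [0.6113 0.1993] [0.6093 0.1965]
dark [238.51 185.54] 19.2 [5.875 6.625] z.088/.101: [0.5982 0.177 ] [0.5964 0.1745]
dark [245.54 189.88] 6.1 [3.5   2.625] z.088/.101: [0.5873 0.1595] [0.5856 0.1572]
dark [232.71 193.17] 6.2 [3.25 2.5 ] z.088/.101: [0.5793 0.1911] [0.5777 0.1885]
dark [225.21 195.73] 17.4 [7.875 6.25 ] z.088/.101: [0.573  0.2096] [0.5716 0.2067]
dark [243.01 195.91] 1.1 [1.75 1.  ] z.088/.101: [0.5723 0.1656] [0.5709 0.1632]
dark [248.69 200.98] 19.5 [6.375 9.125] z.088/.101: [0.5596 0.1514] [0.5584 0.1493]
dark [256.1  204.03] 6.0 [3.625 3.5  ] z.088/.101: [0.552 0.133] [0.5508 0.1311]
ring [237.01 178.39] 24.2 [11.875  5.875] [0.6161 0.1809]
```

```bash
cat > m2.py <<'E'
from h import *
t=cv2.imread("pics/t_avg.png"); s=cv2.imread("pics/s_avg.png")
# platter: brownish-bright region (vs dark-teal base and ring)
x,y,w,h=200,147,80,70;K=8
u=cv2.resize(t[y:y+h,x:x+w],None,fx=K,fy=K,interpolation=cv2.INTER_CUBIC).astype(int)
g=u.sum(2)/3; cx,cy=(240-x)*K,(187-y)*K
edge=[]
for a in np.arange(0,360,3):
    r=np.arange(18*K,28*K); px=(cx+r*np.cos(np.radians(a))).astype(int);py=(cy+r*np.sin(np.radians(a))).astype(int)
    p=cv2.GaussianBlur(g[py,px].reshape(-1,1),(1,9),2).ravel(); d=np.diff(p); k=d.argmin()
    if d[k]<-2: edge.append(((np.array([px[k],py[k]])+.5)/K-.5)+[x,y])
P=np.array([onz("top",e,.066) for e in edge])
for _ in range(4):
    A=np.c_[2*P,np.ones(len(P))]; c=np.linalg.lstsq(A,(P**2).sum(1),rcond=None)[0]
    R=np.sqrt(c[2]+c[0]**2+c[1]**2); e=np.abs(np.hypot(*(P-c[:2]).T)-R); P=P[e<max(.0012,np.median(e)*2.5)]
print("platter centre",c[:2],"R",R,len(P))
# side close-up with hypotheses
q=s[165:215,285:345]; S=10
v=cv2.resize(q,None,fx=S,fy=S,interpolation=cv2.INTER_CUBIC)
base=v.copy()
def mark(p,col):
    uv=(proj("side",p)-[285,165]+.5)*S-.5; cv2.circle(v,tuple(uv.astype(int)),3,col,-1)
cc=c[:2]
for k in range(4):
    a=np.radians(31+90*k)
D=np.array([[.6192,.1674],[.6113,.1993],[.5873,.1595],[.5793,.1911]]); D=D-D.mean(0)
for d in D:
    mark([*(cc+d),.101],(0,0,255))
    r=np.array([-d[1],d[0]]);th=np.radians(45);r=np.array([d[0]*np.cos(th)-d[1]*np.sin(th),d[0]*np.sin(th)+d[1]*np.cos(th)])
    mark([*(cc+r),.101],(255,0,0))
mark([*cc,.116],(0,255,0))
print(np.degrees(np.arctan2(D[:,1],D[:,0])))
cv2.imwrite("pics/side_tt.png",np.vstack([base[:300],v[:300]]))
E
python3 m2.py
```

```text
platter centre [0.59879805 0.17869964] R 0.05906892179652029 116
[ -30.90028265   58.95195404 -121.13345846  149.48120914]
```

View pics/side_tt.png

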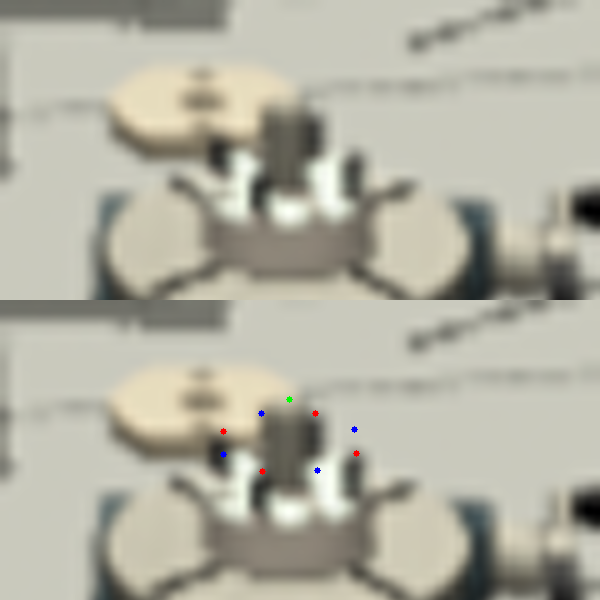

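The red dots (dark spots at tip height) fall on the dark pins in the side view. So the dark spots are the studs, at about 59° mod 90, and the axis is about (0.598, 0.178). The disc is at (0.6156, -0.141) with its y axis at 81°. Moving over it now.

```bash
cat > go.py <<'E'
import sys; from h import *
from scipy.spatial.transform import Rotation as R
s=robot.get_state(); q=s["eef_rot"]; M=R.from_quat([q[1],q[2],q[3],q[0]]).as_matrix()
print("t",round(s["t"],2),"pos",np.round(s["eef_pos"],4),"yaw_y",round(np.degrees(np.arctan2(M[1,1],M[0,1])),2),"zax",np.round(M[:,2],4),"F",np.round(s["wrist_force"],1),"Mz",np.round(s["moment"],2),"w",round(s["gripper_width"],4),"ff",round(s["finger_force"],1))
if len(sys.argv)>3:
    d=M.T@(np.array([float(a) for a in sys.argv[1:4]])-s["eef_pos"]); print("shares xyz",np.round(d/.03,2), end=" ")
    if len(sys.argv)>4:
        y=np.radians(float(sys.argv[4])); Y=np.array([np.cos(y),np.sin(y),0]); 
        T=np.c_[np.cross(Y,[0,0,-1]),Y,[0,0,-1]]
        print("turn shares",np.round(np.degrees(R.from_matrix(M.T@T).as_rotvec())/8,2))
E
python3 -m jog '-.3 -.3 0 0 0 0 1;-.7 -.7 0 0 0 0 1;-1 -1 0 0 0 0 1;-1 -1 0 0 0 0 1;-1 -1 0 0 0 0 1;-1 -1 0 0 0 0 1;-1 -1 0 0 0 0 1;-1 -1 0 0 0 0 1;-1 -1 0 0 0 0 1;-1 -1 0 0 0 0 1'
python3 -m jog '-1 -1 0 0 0 0 1;-1 -1 0 0 0 0 1;-1 -1 0 0 0 0 1;-1 -1 0 0 0 0 1;-1 -1 0 0 0 0 1;-1 -1 0 0 0 0 1;-1 -1 0 0 0 0 1;-1 -1 0 0 0 0 1;-.8 -.8 0 0 0 0 1;-.4 -.4 0 0 0 0 1'
python3 go.py .6156 -.1411 .18 81.1
```

```text
t: 1.7
eef_pos: [0.345, 0.281, 0.2924]
eef_rot: [0.0, 0.116, 0.993, 0.0]
wrist_force: [1.1, 1.4, -1.5]
gripper_width: 0.0869
finger_force: 0.0
t: 2.7
eef_pos: [0.5497, -0.0525, 0.2923]
eef_rot: [0.0, 0.118, 0.993, -0.0]
wrist_force: [0.1, 1.0, 0.6]
gripper_width: 0.0872
finger_force: 0.0
t 2.7 pos [ 0.5497 -0.0525  0.2923] yaw_y 76.5 zax [ 5.e-04 -5.e-04 -1.e+00] F [0.1 1.  0.6] Mz [0.03 0.05 0.04] w 0.0872 ff 0.0
shares xyz [-2.82 -2.36  3.75] turn shares [-0.    0.   -0.58]
```

```bash

python3 -m jog '-.7 -.6 .4 0 0 -.28 1;-.8 -.7 .8 0 0 -.3 1;-.7 -.6 .9 0 0 0 1;-.5 -.4 .8 0 0 0 1;0 0 .6 0 0 0 1;0 0 .2 0 0 0 1;0 0 0 0 0 0 1;0 0 0 0 0 0 1'
python3 go.py .6156 -.1411 .096 81.1
python3 - <<'E'
from h import *
t=imaging.capture("top"); s=imaging.capture("side")
c=lambda im,x,y,w,h,k: cv2.resize(im[y:y+h,x:x+w],(w*k,h*k),interpolation=cv2.INTER_CUBIC)
cv2.imwrite("pics/pre.png",np.hstack([c(t,320,140,80,80,5),c(s,300,200,80,80,5)]))
E
```

```text
t: 3.5
eef_pos: [0.6166, -0.131, 0.1825]
eef_rot: [0.001, 0.075, 0.997, 0.0]
wrist_force: [-0.2, 0.1, 0.1]
gripper_width: 0.087
finger_force: 0.0
t 3.5 pos [ 0.6166 -0.131   0.1825] yaw_y 81.38 zax [ 1.5e-03  5.0e-04 -1.0e+00] F [-0.2  0.1  0.1] Mz [-0.03 -0.01  0.04] w 0.087 ff 0.0
shares xyz [-0.01 -0.34  2.88] turn shares [0.   0.01 0.03]
```

View pics/pre.png

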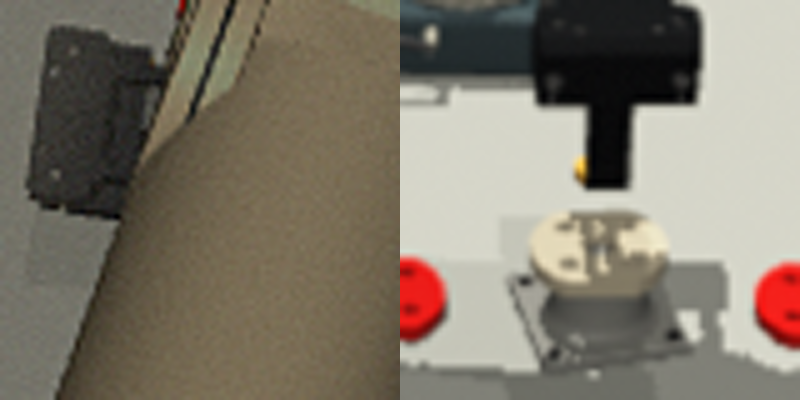

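The side view shows the open gripper above the disc, with the near finger at about x=608/5 of the crop; the arm blocks the top view. I'll descend and grip.

```bash
python3 -c "
from h import *
print(proj('side',[.6166,-.19,.1125]),proj('side',[.6156,-.1411,.05]))"
python3 -m jog '0 -.2 .3 0 0 0 1;0 -.14 .6 0 0 0 1;0 0 .7 0 0 0 1;0 0 .6 0 0 0 1;0 0 .45 0 0 0 1;0 0 .22 0 0 0 1;0 0 0 0 0 0 1;0 0 0 0 0 0 1'
python3 go.py .6156 -.1411 .096 81.1
```

```text
[345.04286901 239.13429429] [339.56215567 248.4727537 ]
t: 4.4
eef_pos: [0.6153, -0.1414, 0.0958]
eef_rot: [0.0, 0.075, 0.997, -0.0]
wrist_force: [0.3, -0.3, -0.0]
gripper_width: 0.0872
finger_force: 0.0
t 4.4 pos [ 0.6153 -0.1414  0.0958] yaw_y 81.36 zax [ 9.e-04 -1.e-04 -1.e+00] F [ 0.3 -0.3 -0. ] Mz [-0.03  0.   -0.03] w 0.0872 ff 0.0
shares xyz [-0.01  0.01 -0.01] turn shares [0.   0.01 0.03]
```

```bash

python3 -m jog '0 0 0 0 0 0 -.2;0 0 0 0 0 0 -1;0 0 0 0 0 0 -1;0 0 0 0 0 0 -1;0 0 0 0 0 0 -1;0 0 0 0 0 0 -1'
python3 go.py .6156 -.1411 .096 81.1
```

```text
t: 5.0
eef_pos: [0.6152, -0.1406, 0.0953]
eef_rot: [0.0, 0.075, 0.997, 0.0]
wrist_force: [-1.2, 3.2, 4.0]
gripper_width: 0.0613
finger_force: 30.0
t 5.0 pos [ 0.6152 -0.1406  0.0953] yaw_y 81.39 zax [ 3.e-04  9.e-04 -1.e+00] F [-1.2  3.2  4. ] Mz [ 0.81  0.12 -0.01] w 0.0613 ff 30.0
shares xyz [-0.02 -0.02 -0.02] turn shares [0.01 0.   0.04]
```

```bash

python3 -m jog '0 0 -.2 0 0 0 -1;0 0 -.5 0 0 0 -1;0 0 -.8 0 0 0 -1;0 0 -1 0 0 0 -1;0 0 -.8 0 0 0 -1;0 0 -.4 0 0 0 -1;0 .3 0 0 0 0 -1;0 .7 0 0 0 0 -1;0 1 0 0 0 0 -1;0 1 0 0 0 0 -1'
python3 -m jog '0 1 0 0 0 0 -1;0 1 0 0 0 0 -1;0 1 0 0 0 0 -1;0 1 0 0 0 0 -1;0 .8 0 0 0 0 -1;0 .5 0 0 0 -.4 -1;0 .2 0 0 0 -.6 -1;0 0 0 0 0 -.6 -1;0 0 0 0 0 -.6 -1;0 0 0 0 0 -.5 -1'
python3 go.py .598 .178 .19 104.1
```

```text
t: 6.0
eef_pos: [0.6278, -0.0508, 0.2046]
eef_rot: [-0.001, 0.076, 0.997, -0.0]
wrist_force: [-0.3, 0.3, -3.3]
gripper_width: 0.0617
finger_force: 30.0
t: 7.0
eef_pos: [0.652, 0.1116, 0.2043]
eef_rot: [-0.001, -0.115, 0.993, -0.0]
wrist_force: [0.1, 0.1, -2.7]
gripper_width: 0.0617
finger_force: 30.0
t 7.0 pos [0.652  0.1116 0.2043] yaw_y 103.18 zax [-2.6e-03 -6.0e-04 -1.0e+00] F [ 0.1  0.1 -2.7] Mz [0.02 0.01 0.02] w 0.0617 ff 30.0
shares xyz [1.25 2.56 0.48] turn shares [ 0.   -0.02 -0.11]
```

```bash

python3 -m jog '.3 .5 0 0 0 -.1 -1;.4 .8 .1 0 0 0 -1;.4 .8 .2 0 0 0 -1;.15 .46 .2 0 0 0 -1;0 0 0 0 0 0 -1;0 0 0 0 0 0 -1;0 0 0 0 0 0 -1'
python3 go.py .598 .178 .19 104.1
python3 - <<'E'
from h import *
t=avg("top",3); s=avg("side",3); cv2.imwrite("pics/hov_s.png",s);cv2.imwrite("pics/hov_t.png",t)
c=lambda im,x,y,w,h,k: cv2.resize(im[y:y+h,x:x+w],(w*k,h*k),interpolation=cv2.INTER_CUBIC)
cv2.imwrite("pics/hov.png",np.hstack([c(t,200,140,80,100,5),c(s,275,125,80,100,5)]))
p=robot.get_state()["eef_pos"]; z=p[2]-.0553
print("pred disc top centre", proj("side",[p[0],p[1],z+.01]), "underside",proj("side",[p[0],p[1],z]),"top cam",proj("top",[p[0],p[1],z+.01]))
E
```

```text
t: 7.7
eef_pos: [0.5991, 0.1754, 0.1913]
eef_rot: [0.0, -0.119, 0.993, -0.0]
wrist_force: [0.4, -0.1, -3.1]
gripper_width: 0.0618
finger_force: 30.0
t 7.7 pos [0.5991 0.1754 0.1913] yaw_y 103.65 zax [ 6.e-04 -7.e-04 -1.e+00] F [ 0.4 -0.1 -3.1] Mz [-0.02 -0.02  0.02] w 0.0618 ff 30.0
shares xyz [0.02 0.09 0.04] turn shares [-0.01  0.   -0.06]
pred disc top centre [313.48739381 166.29611613] underside [313.50481599 169.18227927] top cam [234.16731088 182.00316832]
```

View pics/hov.png

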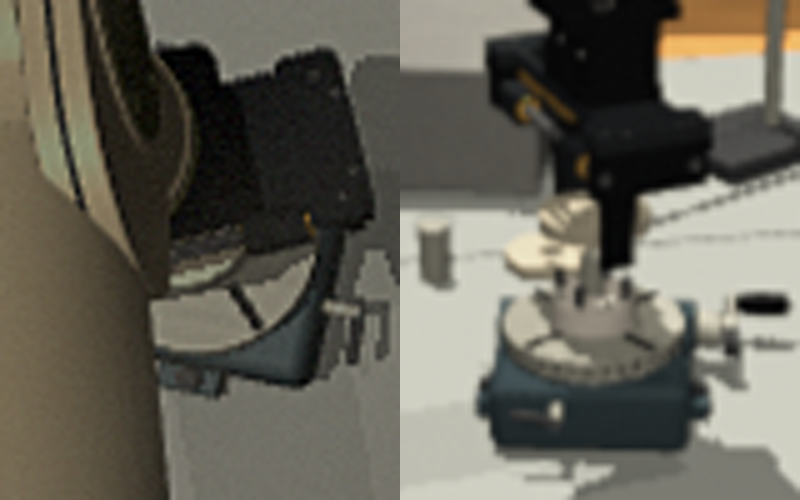

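Side view: the disc's centre is at about u=313.8, close to the predicted 313.5, with the post just below it. I'll fine-align to axis (0.5975, 0.179) and yaw 104.4.

```bash
python3 go.py .5975 .179 .174 104.4
python3 -m jog '.05 .12 0 0 0 -.09 -1;0 0 0 0 0 0 -1;0 0 0 0 0 0 -1'
python3 go.py .5975 .179 .172 104.4
```

```text
t 8.0 pos [0.5986 0.1763 0.1912] yaw_y 103.71 zax [ 1.e-04 -0.e+00 -1.e+00] F [ 0.   0.5 -2.7] Mz [ 0.05 -0.   -0.02] w 0.0613 ff 30.0
shares xyz [0.02 0.1  0.57] turn shares [-0.    0.   -0.09]
t: 8.3
eef_pos: [0.596, 0.1802, 0.1911]
eef_rot: [-0.0, -0.126, 0.992, 0.0]
wrist_force: [0.0, 0.1, -2.0]
gripper_width: 0.0614
finger_force: 30.0
t 8.3 pos [0.596  0.1802 0.1911] yaw_y 104.5 zax [-1.e-04  2.e-04 -1.e+00] F [ 0.   0.1 -2. ] Mz [0.01 0.01 0.01] w 0.0614 ff 30.0
shares xyz [-0.04 -0.05  0.64] turn shares [ 0.   -0.    0.01]
```

```bash

python3 -m jog '-.04 -.05 .2 0 0 0 -1;0 0 .3 0 0 0 -1;0 0 .15 0 0 0 -1;0 0 0 0 0 0 -1;0 0 0 0 0 0 -1'
python3 go.py .5975 .179 .160 104.4
```

```text
t: 8.8
eef_pos: [0.5976, 0.1787, 0.1714]
eef_rot: [-0.0, -0.126, 0.992, -0.0]
wrist_force: [0.5, 0.8, -2.3]
gripper_width: 0.0614
finger_force: 30.0
t 8.8 pos [0.5976 0.1787 0.1714] yaw_y 104.48 zax [-3.e-04 -1.e-04 -1.e+00] F [ 0.5  0.8 -2.3] Mz [ 0.04 -0.02 -0.02] w 0.0614 ff 30.0
shares xyz [-0.    0.01  0.38] turn shares [-0.   -0.    0.01]
```

```bash

python3 -m jog '0 0 .08 0 0 0 -1;0 0 .08 0 0 0 -1;0 0 0 0 0 0 -1'
python3 go.py .5975 .179 .160 104.4
```

```text
t: 9.1
eef_pos: [0.5977, 0.1794, 0.1668]
eef_rot: [0.0, -0.126, 0.992, 0.0]
wrist_force: [1.4, 2.2, -2.4]
gripper_width: 0.0619
finger_force: 30.0
t 9.1 pos [0.5977 0.1794 0.1668] yaw_y 104.51 zax [ 5.e-04  9.e-04 -1.e+00] F [ 1.4  2.2 -2.4] Mz [ 0.57 -0.24 -0.03] w 0.0619 ff 30.0
shares xyz [ 0.01 -0.01  0.23] turn shares [0.01 0.01 0.01]
```

```bash

python3 -m jog '0 0 .07 0 0 0 -1;0 0 .07 0 0 0 -1;0 0 0 0 0 0 -1'
python3 go.py .5975 .179 .160 104.4
```

```text
t: 9.4
eef_pos: [0.5977, 0.1796, 0.1625]
eef_rot: [0.0, -0.126, 0.992, 0.0]
wrist_force: [1.2, 4.3, -3.6]
gripper_width: 0.0615
finger_force: 30.0
t 9.4 pos [0.5977 0.1796 0.1625] yaw_y 104.52 zax [ 5.e-04  1.e-03 -1.e+00] F [ 1.2  4.3 -3.6] Mz [ 1.15 -0.42 -0.01] w 0.0615 ff 30.0
shares xyz [ 0.01 -0.02  0.08] turn shares [0.01 0.01 0.02]
```

```bash

python3 -m jog '-.02 .04 0 0 0 0 -1;0 0 .04 0 0 0 -1;0 0 0 0 0 0 -1'
python3 go.py .5975 .179 .1583 104.4
```

```text
t: 9.7
eef_pos: [0.5978, 0.1798, 0.1612]
eef_rot: [-0.0, -0.126, 0.992, -0.0]
wrist_force: [0.3, 2.1, -3.9]
gripper_width: 0.0615
finger_force: 30.0
t 9.7 pos [0.5978 0.1798 0.1612] yaw_y 104.47 zax [-2.e-04 -3.e-04 -1.e+00] F [ 0.3  2.1 -3.9] Mz [ 0.46 -0.14 -0.02] w 0.0615 ff 30.0
shares xyz [ 0.02 -0.02  0.1 ] turn shares [-0.   -0.    0.01]
```

```bash

python3 -m jog '0 .02 .05 0 0 0 -1;0 0 .05 0 0 0 -1;0 0 0 0 0 0 -1'
python3 -m jog '0 0 .05 0 0 0 -1;0 0 .04 0 0 0 -1;0 0 0 0 0 0 -1'
python3 go.py .5975 .179 .1433 104.4
```

```text
t: 10.0
eef_pos: [0.5976, 0.1802, 0.158]
eef_rot: [-0.0, -0.126, 0.992, -0.0]
wrist_force: [1.3, 0.1, -3.6]
gripper_width: 0.0614
finger_force: 30.0
t: 10.3
eef_pos: [0.5977, 0.1805, 0.1555]
eef_rot: [-0.0, -0.126, 0.992, -0.0]
wrist_force: [0.5, -1.0, -3.2]
gripper_width: 0.0617
finger_force: 30.0
t 10.3 pos [0.5977 0.1805 0.1555] yaw_y 104.47 zax [-3.e-04 -2.e-04 -1.e+00] F [ 0.5 -1.  -3.2] Mz [-0.09 -0.04 -0.01] w 0.0617 ff 30.0
shares xyz [ 0.02 -0.05  0.41] turn shares [-0.   -0.    0.01]
```

```bash

python3 -m jog '0 0 .05 0 0 0 -1;0 0 .03 0 0 0 -1;0 0 0 0 0 0 -1'
python3 go.py .5975 .179 .1433 104.4
```

```text
t: 10.6
eef_pos: [0.5977, 0.1805, 0.1532]
eef_rot: [-0.0, -0.126, 0.992, -0.0]
wrist_force: [0.4, -1.1, -3.1]
gripper_width: 0.0613
finger_force: 30.0
t 10.6 pos [0.5977 0.1805 0.1532] yaw_y 104.47 zax [-1.e-04 -1.e-04 -1.e+00] F [ 0.4 -1.1 -3.1] Mz [-0.06 -0.07  0.04] w 0.0613 ff 30.0
shares xyz [ 0.02 -0.05  0.33] turn shares [-0.   -0.    0.01]
```

```bash

python3 -m jog '0 0 .05 0 0 0 -1;0 0 .05 0 0 0 -1;0 0 0 0 0 0 -1'
python3 -m jog '0 0 .05 0 0 0 -1;0 0 .03 0 0 0 -1;0 0 0 0 0 0 -1'
python3 go.py .5975 .179 .1433 104.4
```

```text
t: 10.9
eef_pos: [0.5977, 0.1806, 0.1501]
eef_rot: [-0.0, -0.126, 0.992, -0.0]
wrist_force: [-0.2, -0.7, -4.7]
gripper_width: 0.0615
finger_force: 30.0
t: 11.2
eef_pos: [0.5977, 0.1806, 0.1478]
eef_rot: [-0.0, -0.126, 0.992, -0.0]
wrist_force: [0.8, -1.1, -4.0]
gripper_width: 0.0617
finger_force: 30.0
t 11.2 pos [0.5977 0.1806 0.1478] yaw_y 104.47 zax [-1.e-04 -0.e+00 -1.e+00] F [ 0.8 -1.1 -4. ] Mz [-0.13 -0.1  -0.  ] w 0.0617 ff 30.0
shares xyz [ 0.02 -0.05  0.15] turn shares [-0.   -0.    0.01]
```

The studs have gone straight into the holes. Lowering further, then easing the fingers open so it drops.

```bash

python3 -m jog '0 0 .05 0 0 0 -1;0 0 .03 0 0 0 -1;0 0 0 0 0 0 -1'
python3 -m jog '0 0 0 0 0 0 .5;0 0 0 0 0 0 .5;0 0 0 0 0 0 .5;0 0 0 0 0 0 .5;0 0 0 0 0 0 .5'
python3 go.py .5975 .179 .1433 104.4
```

```text
t: 11.5
eef_pos: [0.5977, 0.1806, 0.1454]
eef_rot: [-0.0, -0.126, 0.992, -0.0]
wrist_force: [1.2, -1.0, -4.1]
gripper_width: 0.0613
finger_force: 30.0
t: 12.0
eef_pos: [0.5978, 0.1808, 0.1457]
eef_rot: [0.0, -0.126, 0.992, 0.0]
wrist_force: [0.1, -0.0, 0.4]
gripper_width: 0.065
finger_force: 0.0
t 12.0 pos [0.5978 0.1808 0.1457] yaw_y 104.49 zax [ 2.e-04  3.e-04 -1.e+00] F [ 0.1 -0.   0.4] Mz [ 0.03 -0.01 -0.01] w 0.065 ff 0.0
shares xyz [ 0.02 -0.05  0.08] turn shares [0.   0.   0.01]
```

```bash

python3 -m jog '0 0 0 0 0 0 .8;0 0 0 0 0 0 .8;0 0 -.3 0 0 0 .8;0 0 -.7 0 0 0 .8;0 0 -1 0 0 0 .8;0 0 -1 0 0 0 .8;0 0 -.6 0 0 0 .8;0 0 -.2 0 0 0 .8'
cat > m3.py <<'E'
from h import *
K=8
for n,x,y,w,h in(("top",296,243,28,28),("side",250,222,26,28)):
    im=cv2.imread("pics/%s_avg.png"%n[0])[y:y+h,x:x+w]
    g=cv2.resize(cv2.cvtColor(im,cv2.COLOR_BGR2GRAY),None,fx=K,fy=K,interpolation=cv2.INTER_CUBIC)
    thr=(int(g.min())+np.median(g))/2 if n=="side" else 45
    m=(g<thr).astype(np.uint8)
    cs,_=cv2.findContours(m,cv2.RETR_EXTERNAL,cv2.CHAIN_APPROX_NONE); c=max(cs,key=cv2.contourArea)
    P=(c[:,0,:]+.5)/K-.5+[x,y]; print(n,"thr",thr,"bbox",P.min(0),P.max(0),"cent",P.mean(0))
    print(" z.03",onz(n,P.mean(0),.03)," z.015",onz(n,P.mean(0),.015))
for p in([.435,.0,.0],):
    pass
E
python3 m3.py
python3 - <<'E'
from h import *
t=imaging.capture("top"); s=imaging.capture("side")
c=lambda im,x,y,w,h,k: cv2.resize(im[y:y+h,x:x+w],(w*k,h*k),interpolation=cv2.INTER_CUBIC)
a=cv2.imread("pics/t_avg.png")
cv2.imwrite("pics/home.png",np.hstack([c(a,290,236,40,40,10)[:,:300],c(s,285,165,60,50,8)[:400]]))
E
```

```text
t: 12.8
eef_pos: [0.5986, 0.1807, 0.2625]
eef_rot: [0.002, -0.126, 0.992, 0.001]
wrist_force: [0.1, 0.6, -0.4]
gripper_width: 0.0781
finger_force: 0.0
top thr 45 bbox [303.6875 249.5625] [315.5625 262.3125] cent [309.6502193  256.07828947]
 z.03 [0.42199765 0.00252349]  z.015 [0.42148231 0.00275976]
side thr 100.0 bbox [256.8125 229.3125] [268.6875 243.8125] cent [262.74961656 236.52875767]
 z.03 [ 0.42072544 -0.02150857]  z.015 [0.42079505 0.00093598]
```

View pics/home.png

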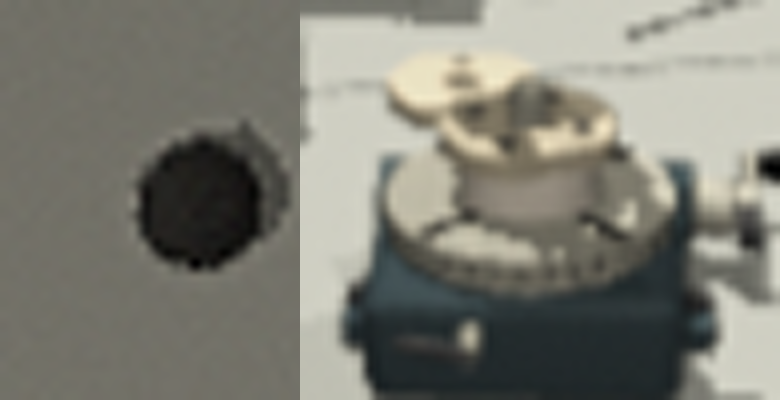

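```bash
python3 -c "
from h import *
for z in(.088,.091,.098,.101): 
  P=[proj('side',[.5978+.036*np.cos(a),.1805+.036*np.sin(a),z]) for a in np.arange(0,6.3,.05)]
  P=(np.array(P)-[285,165]+.5)*8+[300,0]; print(z,P.min(0),P.max(0))"
python3 go.py .4215 .002 .15 104.4
```

```text
0.088 [440.46008089 102.91298018] [617.51992629 181.33209099]
0.091 [440.31194718  96.38907795] [617.57925084 174.57620834]
0.098 [439.96494813  81.1084778 ] [617.71821685 158.74923326]
0.101 [439.81565113  74.53459881] [617.7780072  151.93899571]
t 12.9 pos [0.598  0.1807 0.2603] yaw_y 104.48 zax [ 1.3e-03  8.0e-04 -1.0e+00] F [ 0.   0.1 -0.1] Mz [0.09 0.06 0.01] w 0.0783 ff 0.0
shares xyz [ 7.19 -4.3   3.67] turn shares [0.   0.01 0.01]
```

```bash

python3 -m jog '.4 -.2 0 0 0 0 .8;.8 -.5 0 0 0 0 .8;1 -.6 0 0 0 0 .8;1 -.6 0 0 0 0 .8;1 -.6 .2 0 0 0 .8;1 -.6 .5 0 0 0 .8;.9 -.6 .8 0 0 0 .8;.7 -.4 .8 0 0 0 .8;.4 -.2 .8 0 0 0 .8;0 0 .5 0 0 0 .8'
python3 go.py .4215 .002 .13 104.4
cat > m4.py <<'E'
from h import *
s=avg("side",4); cv2.imwrite("pics/home_s.png",s)
x,y,w,h=285,165,60,50;K=8
u=cv2.resize(s[y:y+h,x:x+w],None,fx=K,fy=K,interpolation=cv2.INTER_CUBIC)
yaw=np.radians(14.5)
def sil(z0):
    P=[]
    for z in(z0,z0+.01):
        for a in np.arange(0,6.3,.02):
            p=np.array([.036*np.cos(a),np.clip(.036*np.sin(a),-.031,.031)])
            q=np.array([[np.cos(yaw),-np.sin(yaw)],[np.sin(yaw),np.cos(yaw)]])@p
            P.append((proj("side",[.5978+q[0],.1806+q[1],z])-[x,y]+.5)*K-.5)
    return cv2.convexHull(np.array(P).astype(np.int32))
o=[u.copy()]
for z in(.088,.092):
    v=u.copy(); cv2.polylines(v,[sil(z)],True,(0,0,255),1); o.append(v)
cv2.imwrite("pics/fit.png",np.hstack([i[60:260,110:370] for i in o]))
E
python3 m4.py
```

```text
t: 13.9
eef_pos: [0.4181, 0.0004, 0.149]
eef_rot: [-0.002, -0.125, 0.992, 0.0]
wrist_force: [0.5, 0.1, 0.1]
gripper_width: 0.0784
finger_force: 0.0
t 13.9 pos [4.181e-01 4.000e-04 1.490e-01] yaw_y 104.38 zax [-3.5e-03 -1.0e-04 -1.0e+00] F [0.5 0.1 0.1] Mz [ 0.03 -0.    0.05] w 0.0784 ff 0.0
shares xyz [-0.12  0.02  0.63] turn shares [ 0.01 -0.02 -0.  ]
```

View pics/fit.png

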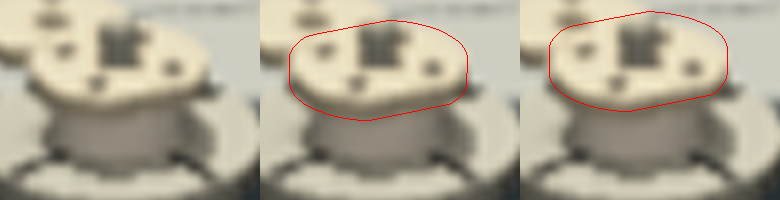

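The outline drawn at z=0.088 matches the disc's top edge and its front bright/dark edge (at about y=97 in the first panel), so the disc is home. Now the cap, at about (0.4215, 0.003).

```bash

python3 -m jog '-.12 .05 .3 0 0 0 .8;0 0 .5 0 0 0 .8;0 0 .6 0 0 0 .8;0 0 .5 0 0 0 .8;0 0 .35 0 0 0 .8;0 0 .12 0 0 0 .8;0 0 0 0 0 0 .8'
python3 go.py .4215 .003 .078 104.4
python3 - <<'E'
from h import *
s=imaging.capture("side")
cv2.imwrite("pics/cap.png",cv2.resize(s[190:250,220:300],None,fx=8,fy=8,interpolation=cv2.INTER_CUBIC))
E
```

```text
t: 14.8
eef_pos: [0.4241, 0.0042, 0.0803]
eef_rot: [-0.0, -0.126, 0.992, -0.0]
wrist_force: [0.7, -0.3, 0.3]
gripper_width: 0.0784
finger_force: 0.0
t 14.8 pos [0.4241 0.0042 0.0803] yaw_y 104.49 zax [-4.e-04 -3.e-04 -1.e+00] F [ 0.7 -0.3  0.3] Mz [ 0.04  0.02 -0.02] w 0.0784 ff 0.0
shares xyz [ 0.09 -0.02  0.08] turn shares [-0.   -0.    0.01]
```

View pics/cap.png

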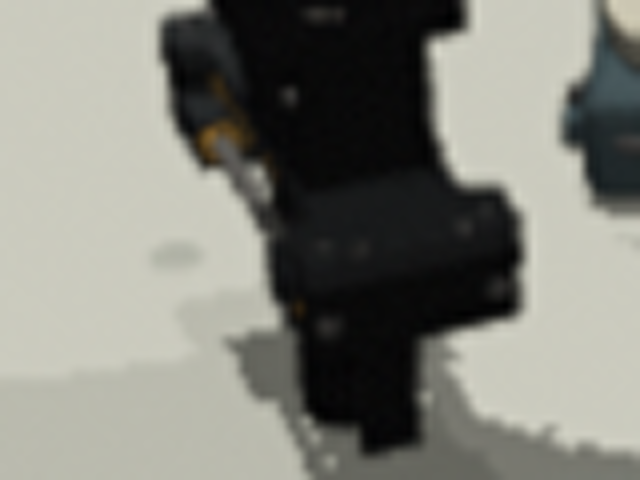

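The near finger hides the cap; the gripper straddles where it stands. I'll correct by 2.5 mm and close.

```bash

python3 -m jog '.08 -.02 .08 0 0 0 .8;0 0 0 0 0 0 .3;0 0 0 0 0 0 0;0 0 0 0 0 0 -.2;0 0 0 0 0 0 -1;0 0 0 0 0 0 -1;0 0 0 0 0 0 -1;0 0 0 0 0 0 -1'
python3 go.py .4215 .003 .078 104.4
```

```text
t: 15.65
eef_pos: [0.4218, 0.0029, 0.078]
eef_rot: [0.0, -0.126, 0.992, 0.0]
wrist_force: [-0.5, 0.3, 0.7]
gripper_width: 0.0315
finger_force: 30.0
t 15.65 pos [0.4218 0.0029 0.078 ] yaw_y 104.48 zax [ 0.e+00  1.e-04 -1.e+00] F [-0.5  0.3  0.7] Mz [ 0.04  0.05 -0.03] w 0.0315 ff 30.0
shares xyz [0.01 0.   0.  ] turn shares [0.   0.   0.01]
```

```bash

python3 -m jog '0 0 -.3 0 0 0 -1;0 0 -.7 0 0 0 -1;0 0 -1 0 0 0 -1;0 0 -1 0 0 0 -1;0 0 -1 0 0 0 -1;0 0 -.8 0 0 0 -1;-.2 .1 -.5 0 0 0 -1;-.6 .4 -.2 0 0 0 -1;-.9 .6 0 0 0 0 -1;-1 .6 0 0 0 0 -1'
python3 -m jog '-1 .6 0 0 0 0 -1;-1 .6 0 0 0 0 -1;-.9 .6 0 0 0 0 -1;-.8 .4 0 0 0 0 -1;-.5 .3 0 0 0 0 -1;-.2 .1 0 0 0 0 -1;0 0 0 0 0 0 -1;0 0 0 0 0 0 -1'
python3 go.py .5978 .1806 .205 104.4
```

```text
t: 16.65
eef_pos: [0.4881, 0.0731, 0.2442]
eef_rot: [0.001, -0.126, 0.992, 0.001]
wrist_force: [0.7, -1.4, 0.1]
gripper_width: 0.0315
finger_force: 30.0
t: 17.45
eef_pos: [0.5954, 0.1801, 0.2433]
eef_rot: [-0.0, -0.126, 0.992, -0.0]
wrist_force: [-0.6, 0.1, -0.9]
gripper_width: 0.0314
finger_force: 30.0
t 17.45 pos [0.5954 0.1801 0.2433] yaw_y 104.42 zax [-1.e-04 -3.e-04 -1.e+00] F [-0.6  0.1 -0.9] Mz [0.   0.1  0.02] w 0.0314 ff 30.0
shares xyz [-0.08 -0.    1.28] turn shares [-0. -0.  0.]
```

```bash

python3 -m jog '-.08 0 .3 0 0 0 -1;0 0 .5 0 0 0 -1;0 0 .3 0 0 0 -1;0 0 .1 0 0 0 -1;0 0 0 0 0 0 -1;0 0 0 0 0 0 -1'
python3 -m jog '0 0 .1 0 0 0 -1;0 0 .1 0 0 0 -1;0 0 .1 0 0 0 -1;0 0 0 0 0 0 -1'
python3 go.py .5978 .1806 .188 104.4
```

```text
t: 18.05
eef_pos: [0.5982, 0.1817, 0.2073]
eef_rot: [0.0, -0.126, 0.992, 0.0]
wrist_force: [0.7, 0.4, -0.7]
gripper_width: 0.0313
finger_force: 30.0
t: 18.45
eef_pos: [0.5979, 0.1817, 0.1975]
eef_rot: [-0.0, -0.126, 0.992, -0.0]
wrist_force: [-0.2, -0.4, -0.8]
gripper_width: 0.0313
finger_force: 30.0
t 18.45 pos [0.5979 0.1817 0.1975] yaw_y 104.48 zax [-6.e-04 -2.e-04 -1.e+00] F [-0.2 -0.4 -0.8] Mz [0.   0.05 0.06] w 0.0313 ff 30.0
shares xyz [ 0.01 -0.03  0.32] turn shares [-0.   -0.    0.01]
```

Mouth at about 0.1195, 3.5 mm above the post top. Descending in small steps.

```bash

python3 -m jog '.01 -.03 .08 0 0 0 -1;0 0 .08 0 0 0 -1;0 0 0 0 0 0 -1'
python3 -m jog '0 0 .06 0 0 0 -1;0 0 .04 0 0 0 -1;0 0 0 0 0 0 -1'
python3 go.py .5978 .1806 .176 104.4
```

```text
t: 18.75
eef_pos: [0.5979, 0.1806, 0.1928]
eef_rot: [-0.0, -0.126, 0.992, -0.0]
wrist_force: [0.2, -1.0, -1.3]
gripper_width: 0.0317
finger_force: 30.0
t: 19.05
eef_pos: [0.598, 0.1807, 0.1901]
eef_rot: [-0.0, -0.126, 0.992, 0.0]
wrist_force: [0.6, -0.5, -0.4]
gripper_width: 0.0316
finger_force: 30.0
t 19.05 pos [0.598  0.1807 0.1901] yaw_y 104.48 zax [-1.e-04 -0.e+00 -1.e+00] F [ 0.6 -0.5 -0.4] Mz [-0.02  0.01 -0.02] w 0.0316 ff 30.0
shares xyz [ 0.01 -0.    0.47] turn shares [ 0.   -0.    0.01]
```

Mouth at 0.112, on the taper, with no force. Going on.

```bash

python3 -m jog '0 0 .06 0 0 0 -1;0 0 .06 0 0 0 -1;0 0 0 0 0 0 -1'
python3 -m jog '0 0 .06 0 0 0 -1;0 0 .06 0 0 0 -1;0 0 0 0 0 0 -1'
python3 -m jog '0 0 .06 0 0 0 -1;0 0 .06 0 0 0 -1;0 0 0 0 0 0 -1'
python3 go.py .5978 .1806 .176 104.4
```

```text
t: 19.35
eef_pos: [0.5981, 0.1807, 0.1864]
eef_rot: [0.0, -0.126, 0.992, -0.0]
wrist_force: [1.5, -0.7, -0.7]
gripper_width: 0.0313
finger_force: 30.0
t: 19.65
eef_pos: [0.5981, 0.1806, 0.1828]
eef_rot: [0.0, -0.126, 0.992, -0.0]
wrist_force: [1.7, -0.7, -1.1]
gripper_width: 0.0314
finger_force: 30.0
t: 19.95
eef_pos: [0.5981, 0.1806, 0.1792]
eef_rot: [0.0, -0.126, 0.992, -0.0]
wrist_force: [2.2, -1.8, -1.8]
gripper_width: 0.0312
finger_force: 30.0
t 19.95 pos [0.5981 0.1806 0.1792] yaw_y 104.48 zax [ 1.e-04 -1.e-04 -1.e+00] F [ 2.2 -1.8 -1.8] Mz [-0.09 -0.44  0.02] w 0.0312 ff 30.0
shares xyz [0.01 0.   0.11] turn shares [-0.    0.    0.01]
```

```bash

python3 -m jog '-.02 0 .04 0 0 0 -1;0 0 .04 0 0 0 -1;0 0 0 0 0 0 -1'
python3 -m jog '0 0 0 0 0 0 -.15;0 0 0 0 0 0 -.1;0 0 0 0 0 0 -.1;0 0 0 0 0 0 0;0 0 0 0 0 0 .1;0 0 0 0 0 0 .1;0 0 0 0 0 0 .1'
python3 go.py .5978 .1806 .176 104.4
python3 -m jog '0 0 -.3 0 0 0 .1;0 0 -.7 0 0 0 .1;0 0 -1 0 0 0 .1;0 0 -1 0 0 0 .1;0 0 -.8 0 0 0 .1;.5 -.3 -.3 0 0 0 .1;.8 -.5 0 0 0 0 .1;1 -.6 0 0 0 0 .1;1 -.6 0 0 0 0 .1;.5 -.3 0 0 0 0 .1'
python3 -m jog '.5 -.3 0 0 0 0 .1;0 0 0 0 0 0 .1;0 0 0 0 0 0 .1;0 0 0 0 0 0 .1'
python3 - <<'E'
from h import *
t=avg("top",4); s=avg("side",4)
K=8;x,y=285,155
u=cv2.resize(s[y:y+50,x:x+50],None,fx=K,fy=K,interpolation=cv2.INTER_CUBIC); v=u.copy()
for z,r in((.098,.016),(.128,.016)):
    P=np.array([(proj("side",[.5978+r*np.cos(a),.1806+r*np.sin(a),z])-[x,y]+.5)*K-.5 for a in np.arange(0,6.3,.1)]).astype(np.int32)
    cv2.polylines(v,[P],True,(0,0,255),1)
cv2.imwrite("pics/final.png",np.hstack([u,v]))
E
```

```text
t: 20.25
eef_pos: [0.5985, 0.1808, 0.1767]
eef_rot: [-0.0, -0.126, 0.992, -0.0]
wrist_force: [0.9, -0.9, -1.9]
gripper_width: 0.0312
finger_force: 30.0
t: 20.95
eef_pos: [0.5986, 0.1809, 0.177]
eef_rot: [0.0, -0.126, 0.992, 0.0]
wrist_force: [0.1, -0.6, 0.2]
gripper_width: 0.0474
finger_force: 0.0
t 20.95 pos [0.5986 0.1809 0.177 ] yaw_y 104.48 zax [ 0.e+00  1.e-04 -1.e+00] F [ 0.1 -0.6  0.2] Mz [ 0.01  0.02 -0.07] w 0.0474 ff 0.0
shares xyz [ 0.03 -0.    0.03] turn shares [0.   0.   0.01]
t: 21.95
eef_pos: [0.5042, 0.0831, 0.3008]
eef_rot: [0.0, -0.125, 0.992, 0.0]
wrist_force: [0.3, -0.3, 0.3]
gripper_width: 0.048
finger_force: 0.0
t: 22.35
eef_pos: [0.4937, 0.0739, 0.3003]
eef_rot: [0.0, -0.126, 0.992, 0.0]
wrist_force: [0.1, 1.1, -0.4]
gripper_width: 0.048
finger_force: 0.0
```

View pics/final.png

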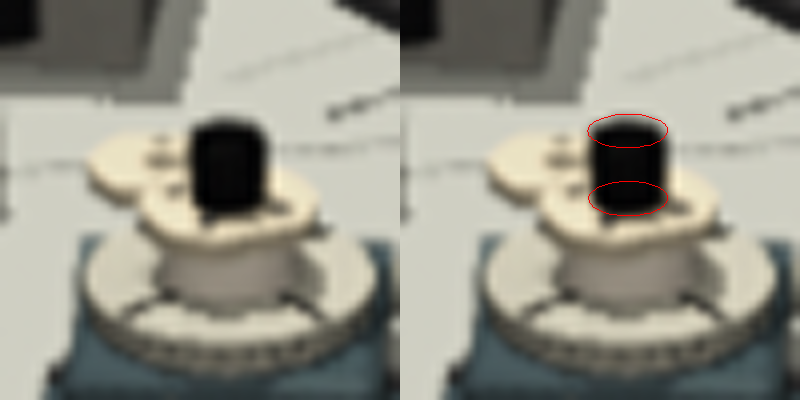

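The cap stands upright on the disc. It matches the outline drawn for mouth height 0.098 (bottom at about y=215 of the crop), and the robot is clear. Handing in.

```bash
python3 -c "
from station import workorder
print(workorder.finish_job())"
```

```text
the job is handed in; nothing more can be done
None
```

I handed in the job: the disc is fully home over the studs and the cap sits upright on it, both judged from the side camera, with no verdict returned. Wrist forces stayed under about 5 N.

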